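Canister from the warming stand to the magnifier

TASK

Take the steel canister with the loop handle off the warming stand, where the lamp hood hangs over it, and stand it gently in the middle of the round black stage of the magnifier stand, keeping it upright on the way. Then swing the magnifier in until the lens is centred over the canister, and tilt the lens level. Do not disturb the other tin, the dishes, the slide box or the beaker.

Things in the scene. Friction and masses are not known exactly. Their poses are not given: they have to be found in the camera images.
- canister: Upright lidded stainless-steel canister, 80 mm diameter (lid 84), lid top 85 mm high, with a rigid loop handle: a level round bar 60 mm long, 10 mm thick, along the canister's x, centre line 125 mm above the bottom, 35 mm clear of the lid. About 0.4 kg. Origin: centre of underside. Starts in one of the warmer's two places, bar within 0.25 rad of the warmer's x.
- handle (a point): Middle of the canister's handle bar (its centre line), 125 mm above the canister's bottom; x along the bar.
- warmer: Fixed beige warming stand. Origin: centre of its footprint on the table; x points to its back. Block 170 x 290 mm (x, y), top at z = 45 mm; two places side by side at y = +65 and -65 mm, each ringed by four steel pins 7 mm high (3 mm play). Posts at the sides (x = 28, y = +-132 mm) carry the hood.
- hood (a point): Middle of the lower front edge of the lamp hood, a long lamp fixed over both places. Hood: 290 mm wide, underside 230 mm and top 290 mm above the table; front edge 15 mm in front of the places' centres, reaching 55 mm back. A bar under it is at 170 mm: come in leaning from the front; after a small lift take the canister out forwards.
- tin: Plain steel tin of the same material, without handle: 76 mm diameter, 65 mm high. Stands in the other place of the warming stand. Leave alone. Origin: centre of underside.
- magstand: Fixed magnifier stand. Origin: on the table, under the centre of the round stage; x points to its back. Grey base plate 250 x 140 mm, 8 mm thick, from x = -70 to +180 mm; upright post at x = +140 mm, y = 0. The swivel axis is the post.
- stage (a point): Centre of the top of the round black stage (diameter 124 mm), 15 mm above the table.
- mag_swivel (a joint): Swivel of the magnifier arm about the vertical post, rad. 0 = lens straight over the stage centre (arm along the stand's -x); positive = swung counter-clockwise seen from above, to the robot's right (-y). Stops at -0.6 and 1.4. Stays where it is left (friction 0.22 N m).
- mag_tilt (a joint): Tilt of the lens head in the arm's fork, about the horizontal line through the lens centre across the arm, rad. 0 = lens level; positive = handle end up. Stops at -0.6 and 1.1. Stays where it is left (friction 0.14 N m).
- lens (a point): Centre of the round lens head (beige disc 102 mm diameter, 18 mm thick, glass in the middle), on the tilt axis, 240 mm above the table and 140 mm from the swivel axis; its z is the normal of the lens. The fork that carries it is 132 mm wide across the arm.
- lens_grip (a point): Middle of the black grip of the lens head's handle: a round rod 16 mm in diameter (grip 50 mm long) that points away from the post, its axis through the lens centre; this point lies 85 mm from the lens centre. Its -x points outward along the rod.
- dishes: Bystander: stack of three clear dishes, 80 mm diameter, 44 mm high. Origin: centre of underside.
- slidebox: Bystander: grey slide box 85 x 100 x 32 mm. Origin: centre of underside.
- beaker: Bystander: glass beaker, 68 mm diameter, 90 mm high. Origin: centre of underside.

How it is judged:
By the outcome, as a careful person would: the job done as asked, in the order asked, and still so for the second after the job is handed in, with the robot touching nothing.
It also fails if it takes over 64 s, if anything falls off the work surface, if the arm or the gripper's body presses on something with over 40 N, if the wrist force passes 120 N, or if a joint passes its speed limit or range.

ROBOT

A 7-joint arm with a two-finger parallel gripper is mounted at the origin on the work surface. World frame = base frame: x ahead of the robot, y to its left, z up, the work surface at z = 0. Lengths are in m, angles in rad, forces in N, time in s.
With the tool pointing down it reaches from about 0.425 to 0.925 m from the base axis. Payload 6.8 kg.
Tool frame: the origin (TCP) lies at the very end of the fingers, on their centre line; the grasp point (between the pads) lies 19 mm behind it; z points along the fingers, y is the line along which they close (so a half turn about z gives the same grasp; the last joint's range is limited). The gripper opens to 85 mm and grips with 20 to 120 N. Pads are 22 mm wide; open, the fingers measure 114 mm over their backs; the gripper's body (76 mm by 85 mm) begins 54 mm behind the grasp point. The pads swing forward as they close: fully open they stand 13 mm farther back than shut.
Start: joints at [-0.108, 0.477, 0.022, 1.555, -0.011, 1.109, -0.083], TCP at [0.675, 0, 0.194] pointing down, gripper open.
Joint ranges: [-2.96, 2.96], [-0.34, 2.1], [-1.41, 1.46], [0.24, 2.44], [-1.37, 4.51], [0.17, 1.92], [-2.96, 2.96]. Speed limits (rad/s): [2.39, 2.39, 3.14, 3.14, 3.14, 3.14, 3.14].

INTERFACE

Orientations are given as a rotation vector (axis times angle).
In Python, from bench import r gives the robot as it stands. The module is installed in compiled form; this text tells all that it offers.
- The arm moves only by the tool servo_tool, never from a script. Its argument "commands" is a list of rows, each a list of 7 numbers: the turn, a rotation vector about the world's x, y, z in degrees, then the shift along the world's x, y, z in mm, then the closure, from 0 (fully open) to 1 (shut). A call has 1 to 5 rows; each row is the pose to reach, as a shift and turn from the pose commanded when the call began; what a row does not reach only later rows make up. A row lasts 1/12 s, in which the tool goes at most 41.7 mm and 7.16 degrees, less where a joint would pass 70% of its speed; a pose out of reach is approached as far as the arm can. A call with a gripper value outside its range is refused whole. The fingers move at their own pace and stop on an object; "force" is the grip in N (left out, the last holds). Time passes only in rows, so rows that repeat a pose let the fingers close. It gives the time, the measured TCP pose, the force, the opening and the grip force at its end, in the units of the state.
- r.get_obs(): the state, without advancing time (a new reading comes with each control period).
- r.grab_frame(name): name is "scene" or "side" or "wrist"; returns (picture, depth): 384x512x3 uint8, blue, green, red; 384x512 float32, m along the optical axis (not along the pixel's ray), 0 where there is no reading.
- r.camera_info(name): a dict with "vertical_fov" (degrees; the focal length in pixels is half the picture's height over the tangent of half this angle, whatever the lens; pixels are square), "cx", "cy" (the principal point, pixels), "D" ([k1, k2, p1, p2, k3] as OpenCV has them; the pictures are not rectified), "cam_to_world" (4x4, takes a point from camera to world coordinates); the wrist camera has in their place "T_tool_cam" (4x4, takes a point from camera to tool coordinates, whose origin is the TCP and whose axes are the flange's). Camera axes: x right, y up, looking along -z (the intrinsics and any distortion apply to the point x, -y, -z); pixel columns grow to the right and rows downward; lengths in m; the calibration is good to about 2 mm. A picture is of the moment at which its call begins: read the wrist's pose just before it. camera_info takes no time and is no camera call.
- r.hand_in(): hands the job in; it is judged then, once.
The state is a dict: "clock": time; "joints": joint angles; "qvel": joint speeds; "tau": joint torques, N m; "tcp_pos": TCP position; "orientation": TCP orientation; "contact_force": force on the tool from outside, world axes, zero at the start; "moment": the same for the moment, N m; "grip_width": finger opening in m; "gripper_force": force on a finger pad.
Only numpy, scipy, OpenCV 4.12 (cv2) and the standard library are available. Lean on these libraries where they do the work, as an engineer would, in place of code of your own. Each camera call takes 0.05 s, during which the arm holds its last target. There are 200 camera calls.

## Working session

There is one attempt and no reset: what is moved stays moved. The work goes in short steps, Python scripts to look and compute and a tool call to move; the robot and the scene stay as the last step left them, time stands still between calls to the robot, and variables do not carry over. Pictures are saved under pics/ and viewed, at most 10 in all, crops included, and the job is handed in when it is done.

Besides the shell and the picture viewer there is one more tool, called after "Request:" as name(argument=value, ...), one argument or row to a line, values as JSON. servo_tool: Moves the arm, as the interface text tells. Its arguments: {"type":"object","properties":{"commands":{"type":"array"},"force":{"type":"number"}},"required":["commands"]}

```bash
mkdir -p pics; cat > h.py <<'E'
import numpy as np, cv2
from bench import r
from scipy.spatial.transform import Rotation as R
def K(name):
    c=r.camera_info(name); f=192/np.tan(np.radians(c["vertical_fov"])/2)
    return c,np.array([[f,0,c["cx"]],[0,f,c["cy"]],[0,0,1]]),np.array(c["D"],float)
def T(name,o=None):
    c=r.camera_info(name)
    if "cam_to_world" in c: return np.array(c["cam_to_world"])
    o=o or r.get_obs(); M=np.eye(4); M[:3,:3]=R.from_rotvec(o["orientation"]).as_matrix(); M[:3,3]=o["tcp_pos"]
    return M@np.array(c["T_tool_cam"])
def cloud(name):
    M=T(name); im,d=r.grab_frame(name); c,k,D=K(name)
    v,u=np.mgrid[:384,:512]
    p=cv2.undistortPoints(np.stack([u,v],-1).reshape(-1,1,2).astype(float),k,D).reshape(384,512,2)
    P=np.stack([p[...,0]*d,-p[...,1]*d,-d],-1)@M[:3,:3].T+M[:3,3]
    P[d<=0]=np.nan
    return im,P
def proj(name,X,M=None):
    M=T(name) if M is None else M; c,k,D=K(name)
    X=(np.atleast_2d(X)-M[:3,3])@M[:3,:3]*[1,-1,-1]
    return cv2.projectPoints(X,np.zeros(3),np.zeros(3),k,D)[0].reshape(-1,2)
E
python3 - <<'E'
from h import *
a=[]
for n in("scene","side"):
    im,P=cloud(n); np.save(n+".npy",P); cv2.imwrite(f"{n}.png",im); a.append(im)
    print(n,T(n)[:3,3].round(2))
    cv2.imwrite(f"pics/{n}.png",cv2.resize(im,(800,600)))
print(r.get_obs())
E
```

```text
scene [1.29 0.11 1.09]
side [0.78 0.77 0.84]
{'clock': 0.1, 'joints': array([-0.10809921,  0.47771262,  0.02237948,  1.55639059, -0.01152576,
        1.10927526, -0.08306651]), 'qvel': array([-0.00035133, -0.00068892,  0.00076039, -0.00297273,  0.00150176,
        0.00096663,  0.00014607]), 'tau': array([ 5.69385389e-03, -5.97765398e+01,  1.61440808e+00, -2.81952703e+01,
        1.29656185e-02,  5.02699884e-03, -1.13572563e-05]), 'tcp_pos': array([ 6.74391202e-01, -3.26867175e-05,  1.92910865e-01]), 'orientation': array([-2.22066259e+00, -2.22068065e+00,  1.96292258e-03]), 'contact_force': array([ 0.62082401,  0.330952  , -0.3370148 ]), 'moment': array([-0.02093288,  0.07076851,  0.02321267]), 'gripper_force': 0.0, 'grip_width': 0.0853962488360447}
```

View pics/scene.png

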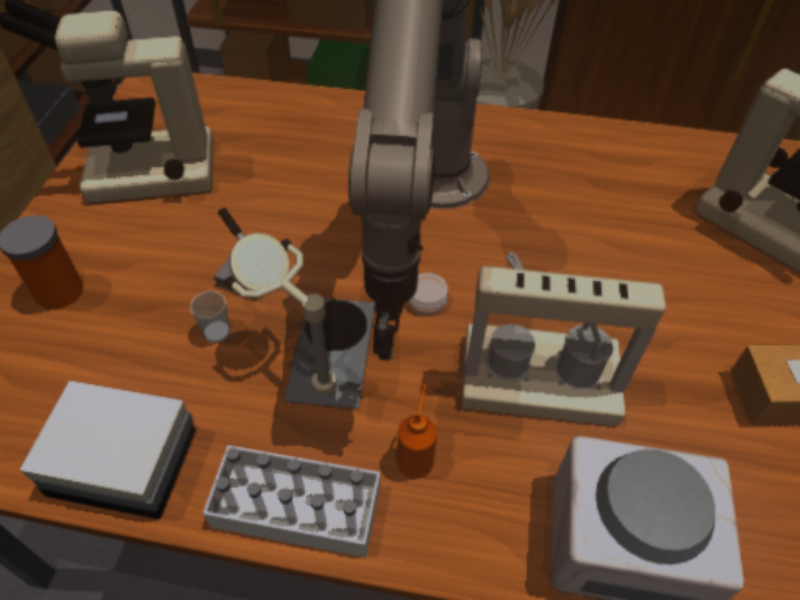

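View pics/side.png

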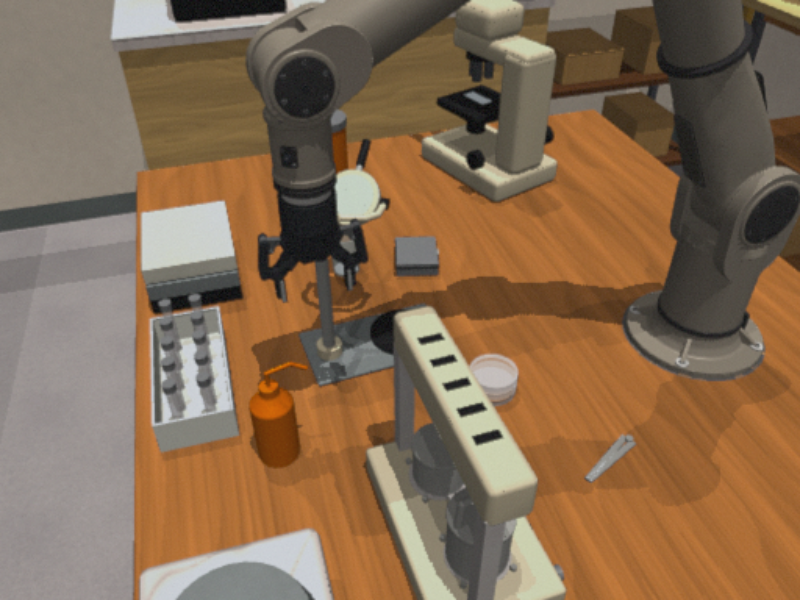

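The scene view looks back towards the robot. The canister, with its loop, is in the warmer's right-hand place at (590,350), the tin is at (512,350), and the stage is at (345,325). The lens is swung out at (258,262) with its grip up at (230,220). In the side view, the warmer is at bottom centre.

```bash
cat > m.py <<'E'
from h import *
S=np.load("scene.npy");Q=np.load("side.npy");si=cv2.imread("scene.png");qi=cv2.imread("side.png")
s=.64
def reg(P,x0,y0,x1,y1,z0,z1):
    A=P[int(y0*s):int(y1*s),int(x0*s):int(x1*s)].reshape(-1,3); return A[(A[:,2]>z0)&(A[:,2]<z1)]
def rect(n,A):
    rc=cv2.minAreaRect((A[:,:2]*1000).astype(np.float32)); print(n,len(A),np.round(rc[0],1),np.round(rc[1],1),round(rc[2],1),"z",np.median(A[:,2]).round(4))
def circ(n,A):
    from scipy.optimize import least_squares as L
    c=L(lambda p:np.hypot(A[:,0]-p[0],A[:,1]-p[1])-p[2],[*A[:,:2].mean(0),.04],loss="soft_l1",f_scale=.002).x
    print(n,len(A),c.round(4))
rect("hoodtop S",reg(S,460,250,680,330,.284,.296)); rect("hoodtop Q",reg(Q,380,290,560,520,.284,.296))
rect("block S",reg(S,440,310,650,430,.041,.049)); rect("block Q",reg(Q,350,400,580,600,.041,.049))
rect("lid S",reg(S,555,310,625,390,.12,.136)); rect("lid Q",reg(Q,420,460,540,590,.12,.136))
circ("can body Q",reg(Q,435,500,525,590,.06,.12));circ("can body S",reg(S,550,340,620,390,.06,.12))
for nm,P,b in(("S",S,(555,300,625,360)),("Q",Q,(430,460,530,560))):
    A=reg(P,*b,.155,.18); rect("bar "+nm,A)
circ("tin body S",reg(S,480,340,540,380,.055,.1))
for nm,P,im,b in(("S",S,si,(285,295,375,365)),("Q",Q,qi,(360,300,440,360))):
    x0,y0,x1,y1=[int(v*s) for v in b]; A=P[y0:y1,x0:x1];I=im[y0:y1,x0:x1].max(-1)
    B=A[(I<45)&(abs(A[...,2]-.015)<.005)]; rect("stage "+nm,B)
rect("base S",reg(S,270,280,385,410,.004,.012));rect("base Q",reg(Q,290,290,450,390,.004,.012))
circ("post S",reg(S,300,300,335,390,.03,.2));circ("post Q",reg(Q,310,265,340,340,.03,.2))
for nm,P,im,b in(("S",S,si,(215,200,300,300)),("Q",Q,qi,(325,130,395,225))):
    x0,y0,x1,y1=[int(v*s) for v in b]; A=P[y0:y1,x0:x1].reshape(-1,3);I=im[y0:y1,x0:x1].reshape(-1,3).max(-1)
    k=A[:,2]>.15; L=A[k&(I>120)]; G=A[k&(I<70)]
    m=np.median(L,0); L=L[np.linalg.norm(L-m,axis=1)<.045]
    n=np.linalg.svd(L-L.mean(0))[2][2]; print("lens",nm,len(L),L.mean(0).round(4),"n",n.round(3),"dark",len(G),np.median(G,0).round(4),G.min(0).round(3),G.max(0).round(3))
E
python3 m.py
```

```text
hoodtop S 1941 [567.5 267.5] [ 57.3 286.4] 2.4 z 0.2883
hoodtop Q 3825 [563.9 268.7] [ 54.2 289.8] 2.8 z 0.2897
block S 2445 [555.8 266.3] [171.6 289.1] 3.7 z 0.0447
block Q 4242 [550.2 267.9] [168.9 288.5] 2.7 z 0.0449
lid S 545 [551.3 338.4] [ 80.4 101.5] 4.2 z 0.1297
lid Q 570 [565.8 352.6] [110.7  82.5] 49.2 z 0.1297
can body Q 472 [0.5581 0.3759 0.034 ]
can body S 422 [0.532  0.3391 0.0577]
bar S 71 [564.3 333. ] [42.2 10.2] 13.3 z 0.173
bar Q 159 [573.4 372.8] [22.6 78.5] 3.3 z 0.1727
tin body S 230 [0.5542 0.2012 0.0379]
stage S 679 [ 512.  -149.8] [123.2 139.7] 28.0 z 0.0134
stage Q 305 [ 536.8 -153.8] [120.3  48.1] 66.9 z 0.0147
base S 1716 [ 541.6 -157.6] [321.7 212.3] 15.8 z 0.0075
base Q 1439 [ 566.4 -162.4] [260.1 299. ] 74.4 z 0.0076
post S 294 [ 0.6458 -0.1297  0.0111]
post Q 400 [ 0.6422 -0.1297  0.0107]
lens S 831 [ 0.5743 -0.2413  0.2445] n [0.342 0.51  0.789] dark 157 [ 0.5359 -0.2921  0.2878] [ 0.514 -0.319  0.229] [ 0.629 -0.207  0.313]
lens Q 636 [ 0.5548 -0.2384  0.2506] n [-0.327 -0.513 -0.794] dark 407 [0.643  0.0223 0.3976] [ 0.489 -0.699  0.155] [0.657 0.036 0.496]
```

```bash
python3 - <<'E'
from h import *
exec(open("m.py").read().split("rect(\"hood")[0])
print(np.array(r.camera_info("wrist")["T_tool_cam"]).round(3))
o=r.get_obs(); Rc=R.from_rotvec(o["orientation"])
def ori(th,ps,s):
    th,ps=np.radians([th,ps]); z=np.array([np.sin(th)*np.cos(ps),np.sin(th)*np.sin(ps),-np.cos(th)]); y=s*np.array([-np.sin(ps),np.cos(ps),0]); return R.from_matrix(np.c_[np.cross(y,z),y,z])
for s in(1,-1): print(s,np.degrees((ori(55,8,s)*Rc.inv()).as_rotvec()).round(1), ori(55,8,s).as_matrix().round(2).tolist())
# stage fit: black px at z ~.015 within 75mm of guess; base plate pts
from scipy.optimize import minimize
for nm,P,im in(("S",S,si),("Q",Q,qi)):
    d=np.hypot(P[...,0]-.508,P[...,1]+.15); I=im.max(-1)
    B=P[(d<.08)&(I<40)&(abs(P[...,2]-.015)<.004)]
    A=P[(abs(P[...,2]-.008)<.0035)&(np.hypot(P[...,0]-.56,P[...,1]+.145)<.16)]
    print(nm,len(B),B[:,:2].min(0).round(3),B[:,:2].max(0).round(3))
    v=np.zeros((320,320),np.uint8)
    ij=((A[:,:2]-[.40,-.30])*1000).astype(int); ij=ij[((ij>=0)&(ij<320)).all(1)]; v[ij[:,1],ij[:,0]]=255
    ij=((B[:,:2]-[.40,-.30])*1000).astype(int); ij=ij[((ij>=0)&(ij<320)).all(1)]; v[ij[:,1],ij[:,0]]=120
    cv2.imwrite(f"{nm}v.png",v)
cv2.imwrite("pics/top.png",np.hstack([cv2.imread("Sv.png"),cv2.imread("Qv.png")]))
E
```

```text
[[-0.     0.961  0.277  0.07 ]
 [ 1.     0.     0.    -0.001]
 [ 0.     0.277 -0.961 -0.179]
 [ 0.     0.     0.     1.   ]]
1 [-40.5 -46.7  89.6] [[-0.57, -0.14, 0.81], [-0.08, 0.99, 0.11], [-0.82, -0.0, -0.57]]
-1 [ 45.  -39.2 -75.2] [[0.57, 0.14, 0.81], [0.08, -0.99, 0.11], [0.82, 0.0, -0.57]]
S 607 [ 0.449 -0.2  ] [ 0.569 -0.081]
Q 276 [ 0.491 -0.201] [ 0.564 -0.09 ]
```

View pics/top.png

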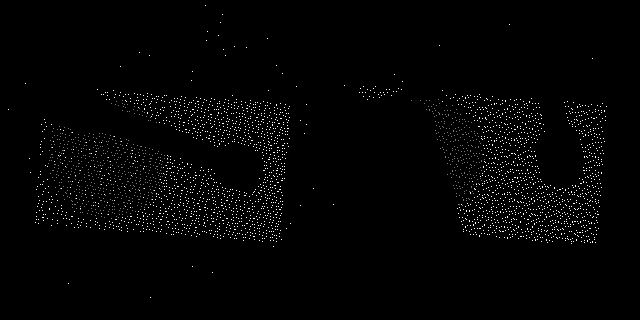

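The top-down plot shows base plate edges with a yaw of about 4.2°. That puts the stage centre near (0.506,-0.140), which agrees with the post measurement. Next I move to a view pose in front of the warmer.

```bash
cat >> h.py <<'E'
def ori(th,ps,s=1):
    th,ps=np.radians([th,ps]); z=np.array([np.sin(th)*np.cos(ps),np.sin(th)*np.sin(ps),-np.cos(th)]); y=s*np.array([-np.sin(ps),np.cos(ps),0]); return R.from_matrix(np.c_[np.cross(y,z),y,z])
def turn(th,ps,p,off=.019):
    "turn and shift to put the grasp point at p"
    o=r.get_obs(); t=ori(th,ps); tp=np.array(p)+off*t.as_matrix()[:,2]
    v=np.degrees((t*R.from_rotvec(o["orientation"]).inv()).as_rotvec())
    print("turn",v.round(1),np.linalg.norm(v).round(1),"shift",((tp-o["tcp_pos"])*1000).round(1),"j",o["joints"].round(2),"t",o["clock"])
E
python3 -c "
from h import *
turn(30,8,[.40,.31,.27])"
```

```text
turn [-22.2 -25.7  95.5] 101.4 shift [-265.   311.4   60.6] j [-0.11  0.48  0.02  1.56 -0.01  1.11 -0.08] t 0.1
```

Request:
servo_tool(
  commands=[
    [-1.5,-1.7,6.4,-38,0,12,0],
    [-3,-3.4,12.7,-76,0,24,0],
    [-4.4,-5.2,19.1,-114,0,36,0],
    [-5.9,-6.9,25.4,-152,0,48,0],
    [-7.4,-8.6,31.8,-190,0,60,0],
  ],
)

```text
clock: 0.52
tcp_pos: [0.483, 0.0001, 0.2535]
orientation: [1.422, 2.579, 0.02]
contact_force: [0.4, -0.2, 0.9]
grip_width: 0.0853
gripper_force: 0.0
```

Request:
servo_tool(
  commands=[
    [-1.5,-1.7,6.4,-15,20,0,0],
    [-3,-3.4,12.7,-30,50,0,0],
    [-4.4,-5.2,19.1,-45,80,0,0],
    [-5.9,-6.9,25.4,-60,115,0,0],
    [-7.4,-8.6,31.8,-75,150,0,0],
  ],
)

```text
clock: 0.93
tcp_pos: [0.4088, 0.1509, 0.254]
orientation: [0.606, 2.697, 0.04]
contact_force: [1.4, 0.9, -0.5]
grip_width: 0.0852
gripper_force: 0.0
```

Request:
servo_tool(
  commands=[
    [-1.5,-1.7,6.4,0,35,0,0],
    [-3,-3.4,12.7,0,70,0,0],
    [-4.4,-5.2,19.1,0,105,0,0],
    [-5.9,-6.9,25.4,0,135,0,0],
    [-7.4,-8.6,31.8,0,160,0,0],
  ],
)

```text
clock: 1.35
tcp_pos: [0.4091, 0.3128, 0.2538]
orientation: [-0.191, 2.609, 0.055]
contact_force: [1.1, -1.0, -1.0]
grip_width: 0.0856
gripper_force: 0.0
```

```bash
python3 - <<'E'
from h import *
o=r.get_obs(); print(o["tcp_pos"].round(3),o["qvel"].round(2))
turn(30,8,[.40,.31,.27])
im,P=cloud("wrist"); np.save("w1.npy",P); cv2.imwrite("pics/w1.png",im)
E
```

```text
[0.409 0.313 0.254] [-0.25  0.23 -0.23 -0.05  0.63 -0.27  0.42]
turn [-0.2  0.2 -0.4] 0.5 shift [ 0.3 -1.5 -0.3] j [-0.49 -0.04 -0.55  2.19  0.59  0.73  0.27] t 1.35
```

View pics/w1.png

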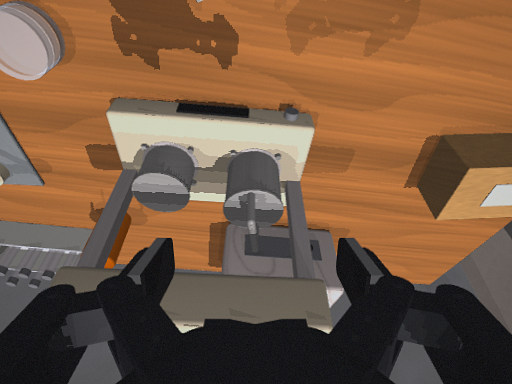

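Canister at (252,185) with its bar end-on at (252,220), beneath the hood. Tin is at (165,175).

```bash
python3 - <<'E'
from h import *
P=np.load("w1.npy")
A=P[175:275,225:285].reshape(-1,3); 
B=A[(A[:,2]>.150)&(A[:,2]<.185)&(A[:,0]<.62)&(A[:,0]>.48)]
print(len(B),B.min(0).round(3),B.max(0).round(3))
c=B[:,:2]-B[:,:2].mean(0); d=np.linalg.svd(c)[2][0]; print("mean",B.mean(0).round(4),"yaw",np.degrees(np.arctan(d[1]/d[0])).round(1), "len",np.ptp(c@d).round(3))
for z in np.arange(.13,.2,.005):
    q=A[(A[:,2]>z)&(A[:,2]<z+.005)&(A[:,0]<.62)]
    if len(q): print(z.round(3),len(q),q.mean(0).round(4),q[:,0].min().round(3),q[:,0].max().round(3))
from scipy.optimize import least_squares as L
A=P[140:215,215:290].reshape(-1,3);A=A[(A[:,2]>.06)&(A[:,2]<.115)&(A[:,0]<.6)]
print("body",len(A),L(lambda p:np.hypot(A[:,0]-p[0],A[:,1]-p[1])-.04,[.55,.33],loss="soft_l1",f_scale=.002).x.round(4))
A=P[180:235,215:295].reshape(-1,3);A=A[(A[:,2]>.127)&(A[:,2]<.133)]; print("lid",len(A),A.min(0).round(3),A.max(0).round(3))
A=P[260:330,60:330].reshape(-1,3);A=A[(A[:,2]>.22)&(A[:,2]<.3)&(A[:,0]>.5)]; print("hood",len(A),np.percentile(A,[1,50,99],axis=0).round(3))
E
```

```text
365 [0.512 0.32  0.15 ] [0.579 0.342 0.174]
mean [0.5347 0.3288 0.1686] yaw 13.3 len 0.068
0.13 42 [0.5302 0.3297 0.1319] 0.511 0.581
0.135 31 [0.5229 0.327  0.1375] 0.511 0.577
0.14 29 [0.5217 0.3264 0.1424] 0.511 0.577
0.145 34 [0.5243 0.3274 0.1475] 0.511 0.576
0.15 28 [0.5205 0.3261 0.1525] 0.512 0.576
0.155 32 [0.5181 0.3254 0.1576] 0.512 0.576
0.16 29 [0.5148 0.324  0.1628] 0.513 0.518
0.165 41 [0.5216 0.3264 0.168 ] 0.514 0.568
0.17 235 [0.5434 0.3306 0.1728] 0.515 0.579
body 1478 [0.5488 0.3321]
lid 1605 [0.506 0.29  0.127] [0.589 0.393 0.133]
hood 8631 [[0.529 0.135 0.231]
 [0.534 0.308 0.256]
 [0.544 0.405 0.285]]
```

```bash
python3 -c "
from h import *
turn(56,12,[.478,.317,.215])"
```

```text
turn [  4.6 -25.3   2.9] 25.9 shift [ 85.2   4.  -49.3] j [-0.49 -0.04 -0.55  2.19  0.6   0.73  0.28] t 1.4
```

Request:
servo_tool(
  commands=[
    [1.1,-6.3,0.7,0,1,-5,0.6],
    [2.3,-12.6,1.5,20,2,-15,0.6],
    [3.4,-19,2.2,45,3,-30,0.6],
    [4.6,-25.3,2.9,85,4,-49,0.6],
    [4.6,-25.3,2.9,85,4,-49,0.6],
  ],
)

```text
clock: 1.82
tcp_pos: [0.4785, 0.3042, 0.2163]
orientation: [-0.182, 2.277, 0.065]
contact_force: [0.8, 0.2, -0.2]
grip_width: 0.0341
gripper_force: 0.0
```

Request:
servo_tool(
  commands=[
    [0,0,0,0,0,0,0.6],
    [0,0,0,0,0,0,0.6],
  ],
)

```text
clock: 1.98
tcp_pos: [0.4772, 0.3028, 0.2142]
orientation: [-0.182, 2.286, 0.058]
contact_force: [0.1, -0.4, 1.2]
grip_width: 0.0338
gripper_force: 0.0
```

```bash
python3 - <<'E'
from h import *
turn(56,12,[.543,.331,.17])
im,P=cloud("wrist"); np.save("w2.npy",P); cv2.imwrite("pics/w2.png",im)
E
```

```text
turn [ 2.3 -7.1  3.4] 8.2 shift [ 81.2  31.5 -54.8] j [-0.53  0.11 -0.59  2.37  1.48  0.73 -0.59] t 1.9833
```

View pics/w2.png

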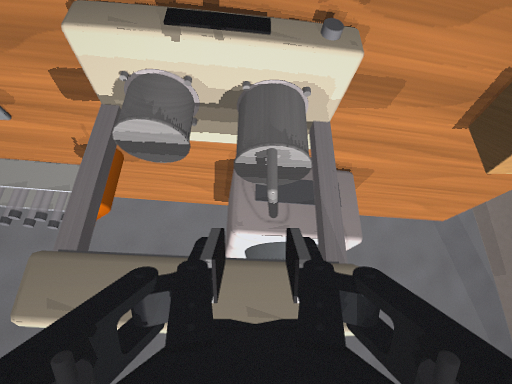

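The fingers straddle the bar's line. The bar's front end is at (272,200), slightly right of the finger mid-line at (255,260), and the arm is 8° short of the lean. I continue in part-steps.

Request:
servo_tool(
  commands=[
    [0.6,-2,0.8,8,5,-5,0.6],
    [1.2,-4,1.7,16,10,-10,0.6],
    [1.8,-6,2.5,24,15,-15,0.6],
    [2.3,-7.1,3.4,32,20,-20,0.6],
    [2.3,-7.1,3.4,32,20,-20,0.6],
  ],
)

```text
clock: 2.45
tcp_pos: [0.5105, 0.3235, 0.1957]
orientation: [-0.225, 2.15, 0.122]
contact_force: [0.6, -1.0, -0.1]
grip_width: 0.0341
gripper_force: 0.0
```

```bash
python3 - <<'E'
from h import *
turn(56,12,[.543,.331,.17]);turn(50,12,[.543,.331,.17])
print(ori(56,12).as_matrix()[:,2], R.from_rotvec(r.get_obs()["orientation"]).as_matrix().round(2))
E
```

```text
turn [-0.1  0.2  0. ] 0.3 shift [ 47.9  10.8 -36.4] j [-0.53  0.26 -0.59  2.42  1.88  0.86 -0.92] t 2.45
turn [-1.4  6.1  0. ] 6.3 shift [ 46.8  10.5 -38. ] j [-0.53  0.26 -0.59  2.42  1.88  0.86 -0.92] t 2.45
[ 0.81092111  0.1723666  -0.5591929 ] [[-0.54 -0.21  0.81]
 [-0.11  0.98  0.17]
 [-0.83  0.   -0.56]]
```

Request:
servo_tool(
  commands=[
    [0,0,0,10,2,-7,0.6],
    [0,0,0,20,4,-15,0.6],
    [0,0,0,30,6.5,-22,0.6],
    [0,0,0,39,9,-29,0.6],
    [0,0,0,48,11,-36,0.6],
  ],
)

```text
clock: 2.87
tcp_pos: [0.559, 0.3351, 0.1618]
orientation: [-0.223, 2.149, 0.123]
contact_force: [0.5, 0.6, 0.8]
grip_width: 0.034
gripper_force: 0.0
```

```bash
python3 - <<'E'
from h import *
turn(56,12,[.543,.331,.17]); print(r.get_obs()["contact_force"])
im,P=cloud("wrist"); cv2.imwrite("pics/w3.png",im)
E
```

```text
turn [-0.2  0.3  0.1] 0.4 shift [-0.6 -0.8 -2.4] j [-0.49  0.39 -0.54  2.35  2.03  0.88 -0.98] t 2.8667
[0.54580693 0.55270528 0.77987817]
```

View pics/w3.png

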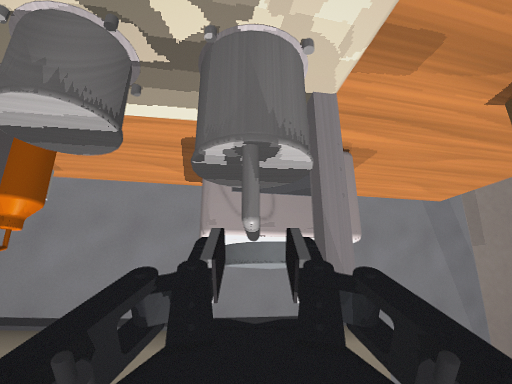

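The bar's front end shows at (253,235), centred between the fingertips. I check the depth numerically before closing.

```bash
python3 - <<'E'
from h import *
d=np.array([np.cos(.23),np.sin(.23),0]); c=np.array([.548,.332,.17])
print(proj("wrist",[c-.03*d,c-.005*d,c+.03*d]).round(0).tolist())
o=r.get_obs(); g=o["tcp_pos"]-.019*R.from_rotvec(o["orientation"]).as_matrix()[:,2]; print("grasp",g.round(4), proj("wrist",[g,o["tcp_pos"]]).round(0).tolist())
im,P=cloud("wrist")
for v in range(150,250,8): print(v,P[v,253].round(4))
E
```

```text
[[253.0, 220.0], [254.0, 229.0], [256.0, 237.0]]
grasp [0.5448 0.3314 0.1713] [[255.0, 231.0], [255.0, 220.0]]
150 [0.5113 0.3235 0.1319]
158 [0.5111 0.3235 0.1369]
166 [0.5118 0.3236 0.1413]
174 [0.5124 0.3238 0.1458]
182 [0.5137 0.324  0.1499]
190 [0.5129 0.3239 0.1548]
198 [0.5151 0.3243 0.1586]
206 [0.5135 0.324  0.1634]
214 [0.5159 0.3245 0.1672]
222 [0.5161 0.3245 0.1715]
230 [0.5268 0.3267 0.1739]
238 [0.5571 0.3328 0.1739]
246 [0.7707 0.3759 0.154 ]
```

Request:
servo_tool(
  commands=[
    [0,0,0,0,0,-1,1],
    [0,0,0,0,0,-1,1],
    [0,0,0,0,0,-1,1],
    [0,0,0,0,0,-1,1],
    [0,0,0,0,0,-1,1],
  ],
  force=70,
)

```text
clock: 3.38
tcp_pos: [0.5586, 0.3351, 0.1613]
orientation: [-0.225, 2.146, 0.124]
contact_force: [-1.6, -1.1, 5.6]
grip_width: -0.0001
gripper_force: 3.0
```

Request:
servo_tool(
  commands=[
    [0,0,0,0,0,0,1],
    [0,0,0,0,0,0,1],
    [0,0,0,0,0,3,1],
    [0,0,0,0,0,6,1],
    [0,0,0,0,0,9,1],
  ],
)

```text
clock: 3.8
tcp_pos: [0.5577, 0.3352, 0.1686]
orientation: [-0.226, 2.149, 0.125]
contact_force: [0.1, 1.1, 0.4]
grip_width: 0.0001
gripper_force: 0.0
```

Request:
servo_tool(
  commands=[
    [0,0,0,0,0,3,1],
    [0,0,0,0,0,6,1],
    [0,0,0,0,0,9,1],
    [0,0,0,0,0,9,1],
    [0,0,0,0,0,9,1],
  ],
)

```text
clock: 4.22
tcp_pos: [0.5581, 0.3351, 0.1774]
orientation: [-0.226, 2.149, 0.125]
contact_force: [0.3, 0.2, -0.7]
grip_width: -0.0
gripper_force: 0.0
```

```bash
python3 - <<'E'
from h import *
turn(56,12,[.543,.331,.187])
im,P=cloud("wrist"); cv2.imwrite("pics/w4.png",im)
A=P[30:140,150:340].reshape(-1,3);A=A[(A[:,2]>.06)&(A[:,2]<.13)&(np.hypot(A[:,0]-.55,A[:,1]-.33)<.06)]
from scipy.optimize import least_squares as L
f=lambda p:np.hypot(A[:,0]-p[0]-p[2]*(A[:,2]-.1),A[:,1]-p[1]-p[3]*(A[:,2]-.1))-.04
print(len(A),L(f,[.55,.33,0,0],loss="soft_l1",f_scale=.002).x.round(3))
for v in range(140,230,12): print(v,P[v,253].round(4))
E
```

```text
turn [-0.2  0.3 -0.1] 0.4 shift [ 0.3 -0.8 -1. ] j [-0.49  0.35 -0.54  2.35  2.    0.85 -0.94] t 4.2167
10693 [0.548 0.332 0.015 0.002]
140 [0.5104 0.324  0.1417]
152 [0.5112 0.3242 0.1488]
164 [0.5122 0.3244 0.1557]
176 [0.513  0.3246 0.1625]
188 [0.5138 0.3247 0.1692]
200 [0.5222 0.3264 0.1736]
212 [0.5499 0.3322 0.1739]
224 [0.7412 0.3716 0.1439]
```

View pics/w4.png

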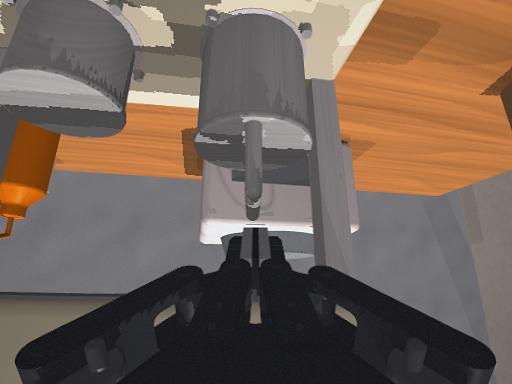

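The grasp missed: the fingers are shut, empty, above the bar, and the canister hasn't moved. I measure the fingertips in the depth image to see why.

```bash
python3 - <<'E'
from h import *
o=r.get_obs(); im,P=cloud("wrist"); Rm=R.from_rotvec(o["orientation"]).as_matrix()
t=(P-o["tcp_pos"])@Rm
for v in range(222,300,6): print(v,[ (t[v,u]*1000).round(0).tolist() for u in (240,245,268)])
k=(abs(t[...,1])<.03)&(t[...,2]<.01)&(t[...,2]>-.05)&(abs(t[...,0])<.03)
print(k.sum(),(t[k].min(0)*1000).round(1),(t[k].max(0)*1000).round(1), K("wrist")[1][0,0])
# bar in tool frame
b=np.array([[.515,.3245,.1695],[.548,.332,.1695]]); print(((b-o["tcp_pos"])@Rm*1000).round(1))
print(proj("wrist",[o["tcp_pos"]+Rm@[.011,0,0]]))
E
```

```text
222 [[-72.0, -20.0, 172.0], [-72.0, -14.0, 173.0], [-75.0, 18.0, 179.0]]
228 [[-82.0, -21.0, 175.0], [13.0, -5.0, -44.0], [-84.0, 18.0, 180.0]]
234 [[-103.0, -22.0, 201.0], [12.0, -5.0, -50.0], [-97.0, 19.0, 187.0]]
240 [[9.0, -8.0, -49.0], [12.0, -5.0, -57.0], [12.0, 6.0, -58.0]]
246 [[9.0, -7.0, -57.0], [13.0, -4.0, -64.0], [12.0, 6.0, -63.0]]
252 [[9.0, -7.0, -63.0], [13.0, -4.0, -71.0], [13.0, 6.0, -70.0]]
258 [[14.0, -6.0, -77.0], [12.0, -4.0, -75.0], [12.0, 6.0, -73.0]]
264 [[15.0, -6.0, -84.0], [13.0, -4.0, -80.0], [14.0, 5.0, -82.0]]
270 [[13.0, -6.0, -85.0], [14.0, -4.0, -87.0], [13.0, 5.0, -85.0]]
276 [[13.0, -5.0, -89.0], [13.0, -4.0, -89.0], [14.0, 5.0, -90.0]]
282 [[13.0, -5.0, -93.0], [13.0, -3.0, -94.0], [13.0, 5.0, -93.0]]
288 [[18.0, -5.0, -104.0], [13.0, -3.0, -97.0], [19.0, 4.0, -105.0]]
294 [[18.0, -4.0, -107.0], [13.0, -3.0, -100.0], [18.0, 4.0, -107.0]]
673 [ -2.4 -12.8 -49.9] [30.  13.1  9.9] 276.8287155001586
[[ 30.9  -1.3 -32.7]
 [ 12.2  -0.9  -4.5]]
[[254.85312068 205.12495831]]
```

```bash
python3 - <<'E'
from h import *
for n in("scene","side"):
    P=np.load(n+".npy").reshape(-1,3); A=P[(abs(P[:,0]-.674)<.07)&(abs(P[:,1])<.03)&(P[:,2]>.12)&(P[:,2]<.5)]
    print(n,len(A),np.sort(A[:,2])[[0,5,20,60]].round(3)); q=A[A[:,2]<np.sort(A[:,2])[40]]; print(q.mean(0).round(3))
# now
o=r.get_obs();Rm=R.from_rotvec(o["orientation"]).as_matrix()
for n in("scene","side"):
    im,P=cloud(n); t=((P-o["tcp_pos"])@Rm).reshape(-1,3); k=(abs(t[:,1])<.02)&(abs(t[:,0])<.02)&(t[:,2]>-.15)&(t[:,2]<.02)
    print(n,k.sum(),[((abs(t[:,1])<.02)&(abs(t[:,0])<.015)&(t[:,2]>a/1000)&(t[:,2]<=a/1000+.01)).sum() for a in range(-120,20,10)])
    cv2.imwrite(f"pics/{n}2.png",cv2.resize(im[120:384,100:512],(800,513)))
E
```

```text
scene 1639 [0.244 0.251 0.257 0.301]
[0.728 0.004 0.26 ]
side 2581 [0.244 0.246 0.251 0.259]
[0.671 0.008 0.251]
scene 386 [np.int64(33), np.int64(35), np.int64(45), np.int64(3), np.int64(0), np.int64(0), np.int64(0), np.int64(0), np.int64(0), np.int64(0), np.int64(4), np.int64(13), np.int64(16), np.int64(16)]
side 1018 [np.int64(68), np.int64(95), np.int64(118), np.int64(119), np.int64(94), np.int64(5), np.int64(0), np.int64(0), np.int64(0), np.int64(0), np.int64(0), np.int64(0), np.int64(9), np.int64(38)]
```

View pics/side2.png

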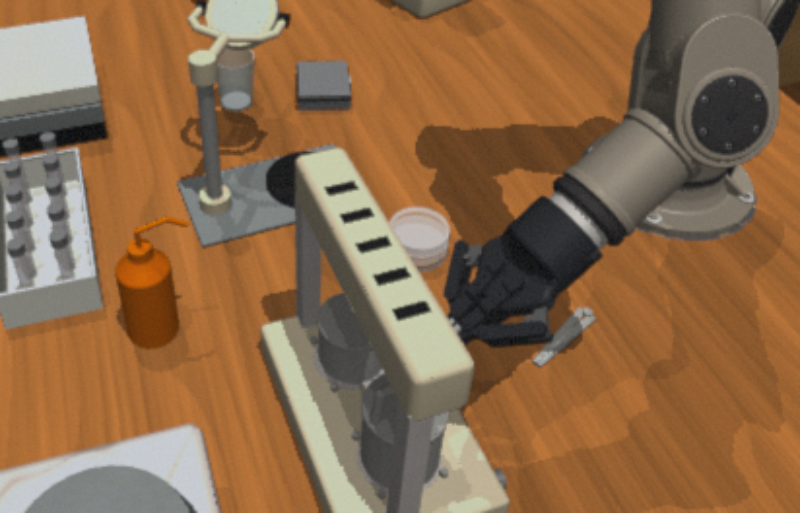

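The side view and the depth agree: the physical fingertips end about 40 mm short of the reported TCP. I use a 60 mm grasp offset from here on.

Request:
servo_tool(
  commands=[
    [0,0,0,0,0,0,0.6],
    [0,0,0,-4,0,-4,0.6],
    [0,0,0,-4,0,-8,0.6],
    [0,0,0,-4,0,-14,0.6],
    [0,0,0,-4,0,-14,0.6],
  ],
)

```text
clock: 4.83
tcp_pos: [0.5536, 0.3347, 0.1613]
orientation: [-0.227, 2.151, 0.123]
contact_force: [-0.2, 0.4, -0.6]
grip_width: 0.0342
gripper_force: 0.0
```

```bash
sed -i 's/off=.019/off=.060/' h.py; python3 -c "
from h import *
turn(56,12,[.542,.3305,.1695]);print(r.get_obs()['grip_width'])"
```

```text
turn [-0.1  0.2 -0.1] 0.2 shift [ 37.1   6.1 -25.4] j [-0.5   0.39 -0.55  2.36  2.03  0.88 -0.98] t 4.8333
0.03417818452730681
```

Request:
servo_tool(
  commands=[
    [0,0,0,8,1,-5,0.6],
    [0,0,0,16,2,-11,0.6],
    [0,0,0,24,4,-16,0.6],
    [0,0,0,31,5,-21,0.6],
    [0,0,0,37,6,-25,0.6],
  ],
)

```text
clock: 5.25
tcp_pos: [0.5923, 0.3408, 0.1373]
orientation: [-0.225, 2.15, 0.124]
contact_force: [0.3, 0.0, 0.0]
grip_width: 0.0342
gripper_force: 0.0
```

```bash
python3 - <<'E'
from h import *
turn(56,12,[.542,.3305,.1695])
o=r.get_obs(); Rm=R.from_rotvec(o["orientation"]).as_matrix()
im,P=cloud("wrist");t=(P-o["tcp_pos"])@Rm
k=(abs(t[...,1])<.012)&(t[...,2]<.03)&(t[...,2]>-.12)&(t[...,0]>-.02)&(t[...,0]<.06); q=P[k]; q=q[q[:,2]>.166]; print(len(q),((q-o["tcp_pos"])@Rm*1000).mean(0).round(1),q.mean(0).round(4),q.max(0).round(4))
cv2.imwrite("pics/w5.png",im[100:300,130:390])
for n in("side",):
    im,P=cloud(n); cv2.imwrite("pics/side3.png",im)
E
```

```text
turn [-0.2  0.3 -0. ] 0.3 shift [-1.7  0.  -1.3] j [-0.47  0.48 -0.51  2.3   2.12  0.89 -1.  ] t 5.25
2233 [ 1.290e+01  1.000e-01 -1.087e+02] [0.4969 0.3205 0.1868] [0.5742 0.3374 0.1943]
```

View pics/w5.png

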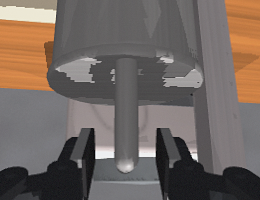

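The bar is now between the pads, its end at about (125,165) in the crop. Closing, with a check before I lift.

Request:
servo_tool(
  commands=[
    [0,0,0,0,0,0,1],
    [0,0,0,0,0,0,1],
    [0,0,0,0,0,0,1],
    [0,0,0,0,0,0,1],
    [0,0,0,0,0,0,1],
  ],
  force=80,
)

```text
clock: 5.77
tcp_pos: [0.5908, 0.341, 0.1382]
orientation: [-0.226, 2.149, 0.124]
contact_force: [0.5, -0.7, -1.3]
grip_width: 0.0077
gripper_force: 77.8
```

Request:
servo_tool(
  commands=[
    [0,0,0,0,0,0,1],
    [0,0,0,0,0,2,1],
    [0,0,0,0,0,4,1],
    [0,0,0,0,0,6,1],
    [0,0,0,0,0,8,1],
  ],
)

```text
clock: 6.18
tcp_pos: [0.5908, 0.341, 0.146]
orientation: [-0.226, 2.15, 0.124]
contact_force: [-0.8, -0.1, -3.6]
grip_width: 0.0078
gripper_force: 77.8
```

Request:
servo_tool(
  commands=[
    [0,0,0,0,0,2,1],
    [0,0,0,0,0,4,1],
    [0,0,0,0,0,6,1],
    [0,0,0,0,0,6,1],
  ],
)

```text
clock: 6.52
tcp_pos: [0.5912, 0.3412, 0.1527]
orientation: [-0.226, 2.148, 0.125]
contact_force: [-0.1, 0.0, -3.8]
grip_width: 0.0078
gripper_force: 77.8
```

```bash
cat >> h.py <<'E'
def can():
    "canister axis from wrist depth: fit cylinder in tool frame"
    from scipy.optimize import least_squares as L
    o=r.get_obs(); Rm=R.from_rotvec(o["orientation"]).as_matrix(); im,P=cloud("wrist")
    g=o["tcp_pos"]-.060*Rm[:,2]; A=P.reshape(-1,3)-g
    A=A[(A[:,2]>-.115)&(A[:,2]<-.058)&(np.hypot(A[:,0],A[:,1])<.06)]
    f=lambda p:np.hypot(A[:,0]-p[0]-p[2]*(A[:,2]+.125),A[:,1]-p[1]-p[3]*(A[:,2]+.125))-.04
    p=L(f,[0,0,0,0],loss="soft_l1",f_scale=.002).x
    q=P.reshape(-1,3)-g; q=q[(np.hypot(q[:,0],q[:,1])<.05)&(q[:,2]<-.115)&(q[:,2]>-.15)]
    lid=P.reshape(-1,3)-g; lid=lid[(np.hypot(lid[:,0],lid[:,1])<.045)&(lid[:,2]>-.055)&(lid[:,2]<-.025)]
    print("grasp",g.round(4),"n",len(A),"bottom ctr",(g[:2]+p[:2]).round(4),"tilt deg",np.degrees(p[2:]).round(1),"F",o["contact_force"].round(1),"w",o["grip_width"].round(4),"lid z rel", len(lid) and np.median(lid[:,2]).round(4), "bottom rel", len(q) and np.percentile(q[:,2],2).round(4))
E
python3 -c "
from h import *
can()"
```

```text
Traceback (most recent call last):
  File "h.py", line 40, in can
    print("grasp",g.round(4),"n",len(A),"bottom ctr",(g[:2]+p[:2]).round(4),"tilt deg",np.degrees(p[2:]).round(1),"F",o["contact_force"].round(1),"w",o["grip_width"].round(4),"lid z rel", len(lid) and np.median(lid[:,2]).round(4), "bottom rel", len(q) and np.percentile(q[:,2],2).round(4))
                                                                                                                                                      ^^^^^^^^^^^^^^^^^^^^^
AttributeError: 'float' object has no attribute 'round'
```

```bash
sed -i 's/o\["grip_width"\].round(4)/round(o["grip_width"],4)/' h.py
python3 -c "
from h import *
can()"
```

```text
grasp [0.5424 0.3306 0.1857] n 12419 bottom ctr [0.5484 0.332 ] tilt deg [0. 0.] F [ 0.5 -0.1 -3.9] w 0.0084 lid z rel -0.0428 bottom rel -0.1428
```

Held upright, bottom at about 58 mm, clear of the pins. Now out forwards.

Request:
servo_tool(
  commands=[
    [0,0,0,-2,0,3,1],
    [0,0,0,-11,0,4,1],
    [0,0,0,-22,-1,4,1],
    [0,0,0,-34,-2,4,1],
    [0,0,0,-45,-2,4,1],
  ],
)

```text
clock: 7.03
tcp_pos: [0.5442, 0.3388, 0.1558]
orientation: [-0.227, 2.15, 0.124]
contact_force: [-0.7, -0.5, -4.3]
grip_width: 0.0084
gripper_force: 78.0
```

```bash
python3 -c "
from h import *
can();turn(56,12,[.455,.326,.19])"
```

```text
grasp [0.4954 0.3283 0.1891] n 12403 bottom ctr [0.5013 0.3294] tilt deg [0.1 0.1] F [-0.7 -0.5 -4.3] w 0.0084 lid z rel -0.0428 bottom rel -0.1467
turn [-0.1  0.2 -0.3] 0.4 shift [-38.4  -3.2   1.3] j [-0.52  0.4  -0.56  2.37  2.02  0.91 -1.  ] t 7.0833
```

```bash
python3 -c "
from h import *
turn(56,-10,[.465,.326,.195])
turn(56,-30,[.44,.29,.25])"
```

```text
turn [ -0.1   0.2 -22.3] 22.3 shift [-28.  -22.2   6.3] j [-0.52  0.4  -0.56  2.37  2.02  0.91 -1.  ] t 7.0833
turn [ -0.1   0.2 -42.3] 42.3 shift [-59.  -74.4  61.3] j [-0.52  0.4  -0.56  2.37  2.02  0.91 -1.  ] t 7.0833
```

Request:
servo_tool(
  commands=[
    [0,0,-2.5,-6,-2,1,1],
    [0,0,-7.5,-12,-7,2,1],
    [0,0,-12.5,-17,-12,4,1],
    [0,0,-17.5,-23,-17,5,1],
    [0,0,-22,-28,-22,6,1],
  ],
)

```text
clock: 7.5
tcp_pos: [0.5164, 0.3177, 0.1622]
orientation: [0.191, 2.152, -0.099]
contact_force: [0.2, 1.2, -4.0]
grip_width: 0.0078
gripper_force: 78.0
```

```bash
python3 -c "
from h import *
can();turn(56,-40,[.43,.26,.29])"
```

```text
grasp [0.4672 0.3264 0.1955] n 12412 bottom ctr [0.4732 0.3252] tilt deg [ 0.1 -0. ] F [ 0.2  1.2 -4. ] w 0.0078 lid z rel -0.0428 bottom rel -0.1265
turn [ -0.1   0.3 -29.8] 29.8 shift [-47.8 -92.   94.1] j [-0.69  0.46 -0.58  2.24  1.53  1.2  -0.99] t 7.55
```

Request:
servo_tool(
  commands=[
    [0,0,-6,-12,-12,12,1],
    [0,0,-12,-24,-30,24,1],
    [0,0,-18,-36,-50,36,1],
    [0,0,-24,-42,-70,48,1],
    [0,0,-30,-48,-92,56,1],
  ],
)

```text
clock: 7.97
tcp_pos: [0.4692, 0.2259, 0.2192]
orientation: [0.749, 2.054, -0.395]
contact_force: [0.1, 0.4, -3.8]
grip_width: 0.008
gripper_force: 78.2
```

```bash
python3 -c "
from h import *
can();turn(56,-70,[.45,.06,.24])"
```

```text
grasp [0.4308 0.2579 0.2525] n 12373 bottom ctr [0.435  0.2532] tilt deg [0.2 0.1] F [ 0.1  0.4 -3.8] w 0.008 lid z rel -0.0428 bottom rel -0.1264
turn [  0.2   0.5 -29.4] 29.4 shift [  -3.1 -209.5  -14. ] j [-0.71  0.41 -0.56  2.09  1.08  1.48 -1.01] t 8.0167
```

Request:
servo_tool(
  commands=[
    [0,0,-3,0,-14,-1,1],
    [0,0,-6,0,-35,-3,1],
    [0,0,-9,-1,-58,-4,1],
    [0,0,-12,-1,-81,-6,1],
    [0,0,-15,-2,-105,-7,1],
  ],
)

```text
clock: 8.43
tcp_pos: [0.4679, 0.1168, 0.2104]
orientation: [1.025, 1.958, -0.548]
contact_force: [0.5, -1.1, -3.9]
grip_width: 0.0081
gripper_force: 78.2
```

Request:
servo_tool(
  commands=[
    [0,0,-3,0,-24,-1,1],
    [0,0,-6,0,-48,-3,1],
    [0,0,-9,-1,-70,-4,1],
    [0,0,-12,-1,-90,-6,1],
    [0.2,0.4,-14.5,-1,-104,-7,1],
  ],
)

```text
clock: 8.85
tcp_pos: [0.466, 0.0117, 0.2037]
orientation: [1.285, 1.846, -0.69]
contact_force: [0.2, 0.0, -3.5]
grip_width: 0.0079
gripper_force: 78.3
```

```bash
python3 -c "
from h import *
can();turn(56,-80,[.505,-.1345,.195])"
```

```text
grasp [0.449  0.0585 0.2372] n 12368 bottom ctr [0.4497 0.0524] tilt deg [ 0.4 -0.2] F [ 0.2  0.  -3.5] w 0.0079 lid z rel -0.0428 bottom rel -0.1263
turn [ 0.2 -0.2 -9.9] 9.9 shift [  47.  -193.1  -42.7] j [-0.48  0.39 -0.4   2.14  0.94  1.45 -1.08] t 8.9
```

Request:
servo_tool(
  commands=[
    [0,0,-1,5,-15,-2,1],
    [0,0,-2,10,-35,-4,1],
    [0,0,-3,15,-56,-6,1],
    [0,0,-4,20,-78,-8,1],
    [0,0,-5,25,-100,-10,1],
  ],
)

```text
clock: 9.32
tcp_pos: [0.4922, -0.0857, 0.1938]
orientation: [1.368, 1.802, -0.73]
contact_force: [-0.2, 0.0, -4.2]
grip_width: 0.008
gripper_force: 78.3
```

Request:
servo_tool(
  commands=[
    [0,0,-1,5,-21,-6,1],
    [0,0,-2,10,-42,-12,1],
    [0,0,-3,15,-60,-18,1],
    [0,0,-4,19,-76,-25,1],
    [0.2,-0.2,-4.9,22,-93,-32,1],
  ],
)

```text
clock: 9.73
tcp_pos: [0.5145, -0.1782, 0.1614]
orientation: [1.456, 1.752, -0.768]
contact_force: [0.5, -0.4, -3.7]
grip_width: 0.0078
gripper_force: 78.3
```

```bash
python3 - <<'E'
from h import *
can();turn(56,-80,[.505,-.1345,.1445])
np.set_printoptions(suppress=True)
# remeasure stage/base with side+scene
for n in("scene","side"):
    im,P=cloud(n); np.save(n+"3.npy",P); I=im.max(-1)
    d=np.hypot(P[...,0]-.506,P[...,1]+.1405)
    B=P[(d<.08)&(abs(P[...,2]-.015)<.003)&(I<45)]; print(n,len(B),np.percentile(B[:,:2],[.5,99.5],axis=0).round(4).tolist())
    A=P[(abs(P[...,2]-.015)<.0025)&(d<.075)&(d>.05)]; 
    if len(A)>20:
        ang=np.degrees(np.arctan2(A[:,1]+.1405,A[:,0]-.506)); rr=np.hypot(A[:,0]-.506,A[:,1]+.1405)
        print({int(a):(round(rr[(ang>=a)&(ang<a+30)].max(),4) if ((ang>=a)&(ang<a+30)).any() else None) for a in range(-180,180,30)})
E
```

```text
grasp [ 0.5053 -0.1295  0.1951] n 12385 bottom ctr [ 0.5053 -0.135 ] tilt deg [ 0.2 -0.6] F [ 0.5 -0.4 -3.7] w 0.0078 lid z rel -0.0428 bottom rel -0.126
turn [-0.1  0.  -0.3] 0.3 shift [  0.3  -1.2 -50. ] j [-0.2   0.46 -0.21  2.16  1.14  1.24 -1.04] t 9.7833
scene 362 [[0.4611, -0.1974], [0.5683, -0.0799]]
{-180: None, -150: None, -120: None, -90: np.float64(0.0617), -60: np.float64(0.0575), -30: np.float64(0.0621), 0: np.float64(0.0656), 30: np.float64(0.0638), 60: np.float64(0.0645), 90: np.float64(0.0611), 120: np.float64(0.0583), 150: None}
side 257 [[0.5166, -0.1924], [0.564, -0.0931]]
{-180: None, -150: None, -120: None, -90: np.float64(0.0581), -60: np.float64(0.0579), -30: np.float64(0.0582), 0: np.float64(0.0595), 30: np.float64(0.0609), 60: None, 90: None, 120: None, 150: None}
```

Request:
servo_tool(
  commands=[
    [0,0,0,1,-0.5,-8,1],
    [0,0,0,1,-0.5,-18,1],
    [0,0,0,1,-0.5,-30,1],
    [0,0,0,1,-0.5,-39,1],
    [0,0,0,1,-0.5,-44,1],
  ],
)

```text
clock: 10.3
tcp_pos: [0.5148, -0.1766, 0.1163]
orientation: [1.453, 1.755, -0.768]
contact_force: [-0.2, 0.1, -4.6]
grip_width: 0.0078
gripper_force: 78.4
```

Request:
servo_tool(
  commands=[
    [0,0,0,0,0,0,1],
    [0,0,0,0,0,0,1],
  ],
)

```text
clock: 10.47
tcp_pos: [0.5151, -0.1771, 0.1178]
orientation: [1.453, 1.753, -0.769]
contact_force: [0.1, 0.0, -3.1]
grip_width: 0.0078
gripper_force: 78.4
```

```bash
python3 - <<'E'
from h import *
can()
im,P=cloud("scene")
d=np.hypot(P[...,0]-.505,P[...,1]+.14); 
A=P[(d<.06)&(P[...,2]>.035)&(P[...,2]<.09)]
from scipy.optimize import least_squares as L
print(len(A),L(lambda p:np.hypot(A[:,0]-p[0],A[:,1]-p[1])-.04,[.505,-.14],loss="soft_l1",f_scale=.002).x.round(4))
E
```

```text
grasp [ 0.5058 -0.1284  0.1515] n 12370 bottom ctr [ 0.506  -0.1339] tilt deg [ 0.2 -0.5] F [ 0.1  0.  -3.1] w 0.0078 lid z rel -0.0428 bottom rel -0.1388
256 [ 0.5083 -0.1336]
```

```bash
python3 - <<'E'
from h import *
for i in range(4):
    o=r.get_obs(); print(o["tcp_pos"].round(4),o["qvel"].round(3)); r.grab_frame("side")
turn(56,-80,[.5058,-.1338,.1445])
E
```

```text
[ 0.5154 -0.1772  0.1184] [ 0.003 -0.007  0.002 -0.001  0.    -0.003 -0.001]
[ 0.5154 -0.1773  0.1185] [ 0.002 -0.004  0.     0.001  0.001 -0.004 -0.001]
[ 0.5154 -0.1773  0.1186] [ 0.    -0.001  0.001  0.002 -0.001 -0.002 -0.001]
[ 0.5154 -0.1774  0.1186] [-0.002  0.001  0.     0.002 -0.002 -0.    -0.001]
turn [-0.2  0.1 -0.7] 0.7 shift [-0.9 -5.4 -7.6] j [-0.21  0.54 -0.21  2.17  1.18  1.21 -1.14] t 10.7667
```

Request:
servo_tool(
  commands=[
    [0,0,0,0,-2,0,1],
    [0,0,0,0,-4,0,1],
    [0,0,0,-1,-5.5,-2,1],
    [0,0,0,-1,-5.5,-4,1],
    [0,0,0,-1,-5.5,-6,1],
  ],
)

```text
clock: 11.18
tcp_pos: [0.5139, -0.1832, 0.1119]
orientation: [1.455, 1.752, -0.768]
contact_force: [0.5, 0.8, -3.9]
grip_width: 0.0077
gripper_force: 78.4
```

Request:
servo_tool(
  commands=[
    [0,0,0,0,0,0,1],
    [0,0,0,0,0,0,1],
    [0,0,0,0,0,0,1],
  ],
)

```text
clock: 11.43
tcp_pos: [0.5142, -0.1828, 0.112]
orientation: [1.454, 1.752, -0.768]
contact_force: [-0.4, 0.5, -3.3]
grip_width: 0.0081
gripper_force: 78.4
```

```bash
python3 -c "
from h import *
can();print(r.get_obs()['tcp_pos'])"
```

```text
grasp [ 0.5049 -0.1341  0.1457] n 12373 bottom ctr [ 0.5051 -0.1396] tilt deg [ 0.1 -0.5] F [-0.4  0.5 -3.3] w 0.0081 lid z rel -0.0428 bottom rel -0.1331
[ 0.51417504 -0.18283333  0.1120805 ]
```

Request:
servo_tool(
  commands=[
    [0,0,0,0.5,0,-0.5,1],
    [0,0,0,0.5,0,-1,1],
    [0,0,0,0.5,0,-1.5,1],
    [0,0,0,0.5,0,-2,1],
    [0,0,0,0.5,0,-2,1],
  ],
)

```text
clock: 11.9
tcp_pos: [0.5145, -0.1829, 0.11]
orientation: [1.454, 1.752, -0.768]
contact_force: [-0.2, 0.9, -4.0]
grip_width: 0.008
gripper_force: 78.4
```

Request:
servo_tool(
  commands=[
    [0,0,0,0,0,-0.3,1],
    [0,0,0,0,0,-0.6,1],
    [0,0,0,0,0,-0.9,1],
    [0,0,0,0,0,-0.9,1],
    [0,0,0,0,0,-0.9,1],
  ],
)

```text
clock: 12.32
tcp_pos: [0.5146, -0.1829, 0.1092]
orientation: [1.454, 1.752, -0.768]
contact_force: [0.2, -0.2, -3.5]
grip_width: 0.0082
gripper_force: 78.4
```

Request:
servo_tool(
  commands=[
    [0,0,0,0,0,-0.3,1],
    [0,0,0,0,0,-0.6,1],
    [0,0,0,0,0,-0.9,1],
    [0,0,0,0,0,-0.9,1],
  ],
)

```text
clock: 12.65
tcp_pos: [0.5146, -0.1829, 0.1082]
orientation: [1.454, 1.752, -0.768]
contact_force: [-0.2, 0.1, -4.6]
grip_width: 0.0081
gripper_force: 78.4
```

```bash
python3 - <<'E'
from h import *
can()
for n in("side","scene"):
    im,P=cloud(n); B=P.reshape(-1,3); d=np.hypot(B[:,0]-.506,B[:,1]+.14)
    q=B[(d<.041)&(abs(B[:,2]-.098)<.012)]; print(n,"lid z",len(q),len(q) and np.median(q[:,2]).round(4))
    q=B[(d>.045)&(d<.06)&(abs(B[:,2]-.015)<.006)]; print("stage z",len(q),len(q) and np.median(q[:,2]).round(4))
E
```

```text
grasp [ 0.5053 -0.1342  0.142 ] n 12397 bottom ctr [ 0.5056 -0.1397] tilt deg [ 0.1 -0.5] F [-0.2  0.1 -4.6] w 0.0081 lid z rel -0.0428 bottom rel -0.1293
side lid z 283 0.1001
stage z 132 0.0143
scene lid z 238 0.0991
stage z 195 0.0137
```

Request:
servo_tool(
  commands=[
    [0,0,0,0,0,-0.3,1],
    [0,0,0,0,0,-0.6,1],
    [0,0,0,0,0,-0.6,1],
  ],
)

```text
clock: 13.05
tcp_pos: [0.5148, -0.1829, 0.108]
orientation: [1.454, 1.751, -0.768]
contact_force: [-0.8, 1.4, -0.5]
grip_width: 0.0079
gripper_force: 78.6
```

Request:
servo_tool(
  commands=[
    [0,0,0,0,0,-0.3,1],
    [0,0,0,0,0,-0.6,1],
    [0,0,0,0,0,-0.6,1],
  ],
)

```text
clock: 13.3
tcp_pos: [0.515, -0.1829, 0.1081]
orientation: [1.454, 1.75, -0.768]
contact_force: [-2.0, 3.7, 5.0]
grip_width: 0.008
gripper_force: 79.3
```

Request:
servo_tool(
  commands=[
    [0,0,0,0,0,-0.3,1],
    [0,0,0,0,0,-0.6,1],
    [0,0,0,0,0,-0.6,1],
  ],
)

```text
clock: 13.55
tcp_pos: [0.5152, -0.183, 0.1081]
orientation: [1.453, 1.749, -0.768]
contact_force: [-3.3, 4.5, 10.0]
grip_width: 0.0081
gripper_force: 79.8
```

Request:
servo_tool(
  commands=[
    [0,0,0,0,0,0.6,1],
    [0,0,0,0,0,1.2,1],
    [0,0,0,0,0,1.2,1],
    [0,0,0,0,0,1.2,0.9],
    [0,0,0,0,0,1.2,0.8],
  ],
)

```text
clock: 13.97
tcp_pos: [0.5145, -0.1831, 0.1077]
orientation: [1.454, 1.752, -0.768]
contact_force: [-1.3, 0.2, 0.6]
grip_width: 0.017
gripper_force: 0.0
```

Request:
servo_tool(
  commands=[
    [0,0,0,0,0,0,0.6],
    [0,0,0,0,0,0,0.6],
    [0,0,0,0,0,0,0.6],
    [0,0,0,-1,6,4,0.6],
    [0,0,0,-3,16,11,0.6],
  ],
)

```text
clock: 14.38
tcp_pos: [0.5107, -0.1675, 0.1188]
orientation: [1.455, 1.751, -0.771]
contact_force: [-0.2, -0.1, 0.1]
grip_width: 0.0339
gripper_force: 0.0
```

Request:
servo_tool(
  commands=[
    [0,0,0,-3,15,10,0.6],
    [0,0,0,-5,30,20,0.6],
    [0,0,0,-8,45,31,0.6],
    [0,0,0,-11,60,41,0.6],
    [0,0,0,-13,75,51,0.6],
  ],
)

```text
clock: 14.8
tcp_pos: [0.4982, -0.09, 0.1708]
orientation: [1.454, 1.753, -0.767]
contact_force: [0.6, -0.1, -0.6]
grip_width: 0.034
gripper_force: 0.0
```

```bash
python3 - <<'E'
from h import *
from scipy.optimize import least_squares as L
o=r.get_obs(); print(o["contact_force"].round(1),o["joints"].round(2),o["clock"])
for n in("wrist","scene","side"):
    im,P=cloud(n); np.save(n+"4.npy",P); cv2.imwrite(n+"4.png",im); B=P.reshape(-1,3); d=np.hypot(B[:,0]-.506,B[:,1]+.14)
    A=B[(d<.06)&(B[:,2]>.03)&(B[:,2]<.088)]
    p=L(lambda p:np.hypot(A[:,0]-p[0]-p[2]*(A[:,2]-.015),A[:,1]-p[1]-p[3]*(A[:,2]-.015))-.04,[.505,-.14,0,0],loss="soft_l1",f_scale=.002).x
    q=B[(d>.045)&(d<.058)&(abs(B[:,2]-.015)<.003)]
    I=im.reshape(-1,3).max(-1); s=B[(d<.075)&(abs(B[:,2]-.0145)<.0028)&(I<45)]
    print(n,len(A),p.round(4),"stage n",len(s),len(s) and np.percentile(s[:,:2],[1,99],axis=0).round(4).tolist())
E
```

```text
[ 0.6 -0.1 -0.6] [-0.33  0.46 -0.29  2.12  1.01  1.36 -1.08] 14.8
wrist 4289 [ 5.056e-01 -1.399e-01  3.000e-04  1.700e-03] stage n 3295 [[0.446, -0.1724], [0.5618, -0.0798]]
scene 243 [ 0.508  -0.1388 -0.006  -0.0092] stage n 203 [[0.4624, -0.1976], [0.5671, -0.0815]]
side 137 [ 0.5041 -0.1396 -0.0057 -0.0047] stage n 146 [[0.5342, -0.1863], [0.5627, -0.0939]]
```

```bash
python3 - <<'E'
from h import *
from scipy.optimize import least_squares as L
P=np.load("wrist4.npy");im=cv2.imread("wrist4.png");I=im.max(-1)
d=np.hypot(P[...,0]-.506,P[...,1]+.14)
for lo in(.0115,.0125):
    s=P[(d<.08)&(P[...,2]>lo)&(P[...,2]<.018)&(I<60)][:,:2]
    a=np.degrees(np.arctan2(s[:,1]+.14,s[:,0]-.506)); e=[]
    for k in range(-180,180,6):
        m=(a>=k)&(a<k+6)
        if m.sum()>8: q=s[m]; rr=np.hypot(*(q-[.506,-.14]).T); e.append(q[np.argsort(rr)[-2]])
    e=np.array(e); f=L(lambda p:np.hypot(e[:,0]-p[0],e[:,1]-p[1])-.062,[.506,-.14],loss="soft_l1",f_scale=.001)
    print(len(s),len(e),f.x.round(4),np.abs(f.fun).mean().round(4))
# post & lens
for n in("scene","side"):
    P=np.load(n+"4.npy");im=cv2.imread(n+"4.png"); B=P.reshape(-1,3);C=im.reshape(-1,3).astype(int)
    A=B[(np.hypot(B[:,0]-.644,B[:,1]+.13)<.03)&(B[:,2]>.05)&(B[:,2]<.2)]
    print(n,"post",len(A),L(lambda p:np.hypot(A[:,0]-p[0],A[:,1]-p[1])-p[2],[.645,-.13,.01],loss="soft_l1",f_scale=.001).x.round(4))
    k=(np.linalg.norm(B-[.563,-.241,.245],axis=1)<.16)&(B[:,2]>.16)
    D=B[k&(C.max(-1)<60)]; Wt=B[k&(C.min(-1)>100)]
    g=D[(D[:,2]>.26)&(D[:,1]<-.25)]; print("grip",len(g),len(g) and (g.mean(0).round(4),g.min(0).round(3),g.max(0).round(3)))
    m=Wt[np.linalg.norm(Wt-[.563,-.241,.245],axis=1)<.06]
    u=np.linalg.svd(m-np.median(m,0))[2][2];u*=np.sign(u[2]); print("lens",len(m),m.mean(0).round(4),u.round(3),np.degrees(np.arccos(u[2])).round(1))
    if len(g)>5: gc=g-g.mean(0); print("grip dir",np.linalg.svd(gc)[2][0].round(3))
E
```

```text
3686 42 [ 0.5041 -0.1406] 0.001
3504 42 [ 0.5042 -0.1408] 0.0011
scene post 260 [ 0.6462 -0.1297  0.0106]
grip 90 (array([ 0.5339, -0.3005,  0.296 ]), array([ 0.517, -0.319,  0.28 ]), array([ 0.548, -0.283,  0.311]))
lens 1082 [ 0.57   -0.242   0.2477] [0.343 0.458 0.82 ] 34.9
grip dir [ 0.441  0.66  -0.608]
side post 389 [ 0.6422 -0.1294  0.0104]
grip 73 (array([ 0.5287, -0.2971,  0.2966]), array([ 0.517, -0.316,  0.281]), array([ 0.542, -0.278,  0.312]))
lens 930 [ 0.5645 -0.2427  0.2501] [0.322 0.44  0.838] 33.0
grip dir [ 0.411  0.679 -0.607]
```

The canister stands upright about 1.5 mm from the stage centre. Next I move above the lens grip, tool down.

```bash
python3 -c "
from h import *
turn(0,-124,[.50,-.06,.38]); turn(0,-124,[.527,-.302,.37])"
```

```text
turn [ 56.  -11.2 -41.1] 70.3 shift [  0.7  29.7 149.6] j [-0.33  0.46 -0.29  2.12  1.01  1.35 -1.08] t 14.95
turn [ 56.  -11.2 -41.1] 70.3 shift [  27.7 -212.3  139.6] j [-0.33  0.46 -0.29  2.12  1.01  1.35 -1.08] t 14.95
```

Request:
servo_tool(
  commands=[
    [5.6,-1.1,-4.1,0,10,20,0.6],
    [11.2,-2.2,-8.2,0,20,45,0.6],
    [16.8,-3.4,-12.3,0,25,75,0.6],
    [22.4,-4.5,-16.4,0,30,105,0.6],
    [28,-5.6,-20.5,0,30,130,0.6],
  ],
)

```text
clock: 15.37
tcp_pos: [0.4992, -0.0608, 0.302]
orientation: [2.139, 1.697, -0.434]
contact_force: [0.4, -0.4, -0.3]
grip_width: 0.0345
gripper_force: 0.0
```

Request:
servo_tool(
  commands=[
    [5.6,-1.1,-4.1,0,0,10,0.6],
    [11.2,-2.2,-8.2,0,0,15,0.6],
    [16.8,-3.4,-12.3,0,0,20,0.6],
    [22.4,-4.5,-16.4,0,0,20,0.6],
    [28,-5.6,-20.5,0,0,20,0.6],
  ],
)

```text
clock: 15.78
tcp_pos: [0.4989, -0.0627, 0.3205]
orientation: [-2.772, -1.467, -0.003]
contact_force: [-0.3, -0.5, -1.0]
grip_width: 0.034
gripper_force: 0.0
```

```bash
python3 -c "
from h import *
turn(0,-124,[.527,-.302,.37])"
```

```text
turn [-0.3 -0.1  0.2] 0.4 shift [  28.1 -239.3  -10.5] j [ 0.14  0.1  -0.15  1.78  0.01  1.27 -0.61] t 15.7833
```

Request:
servo_tool(
  commands=[
    [0,0,0,4,-30,0,0.6],
    [0,0,0,8,-68,0,0.6],
    [0,0,0,12,-106,0,0.6],
    [0,0,0,16,-144,0,0.6],
    [0,0,0,20,-180,0,0.6],
  ],
)

```text
clock: 16.2
tcp_pos: [0.5173, -0.2448, 0.319]
orientation: [-2.771, -1.472, 0.006]
contact_force: [0.5, 0.8, -0.1]
grip_width: 0.0339
gripper_force: 0.0
```

Request:
servo_tool(
  commands=[
    [0,0,0,3,-25,0,0.6],
    [0,0,0,6,-45,0,0.6],
    [0,0,0,8,-59,0,0.6],
    [0,0,0,8,-59,0,0.6],
    [0,0,0,8,-59,0,0.6],
  ],
)

```text
clock: 16.62
tcp_pos: [0.526, -0.301, 0.319]
orientation: [-2.77, -1.473, 0.005]
contact_force: [1.1, 0.3, 0.1]
grip_width: 0.0339
gripper_force: 0.0
```

```bash
python3 - <<'E'
from h import *
turn(0,-124,[.527,-.302,.29])
im,P=cloud("wrist"); np.save("w6.npy",P); cv2.imwrite("pics/w6.png",im)
o=r.get_obs(); print(proj("wrist",[[.527,-.302,.29],[.565,-.243,.24],[.644,-.13,.24]]).round(0).tolist())
E
```

```text
turn [-0.1 -0.3  0. ] 0.3 shift [  1.  -1. -89.] j [ 0.4   0.28  0.02  1.56 -0.01  1.31 -0.17] t 16.6167
[[258.0, 206.0], [256.0, 115.0], [260.0, -63.0]]
```

View pics/w6.png

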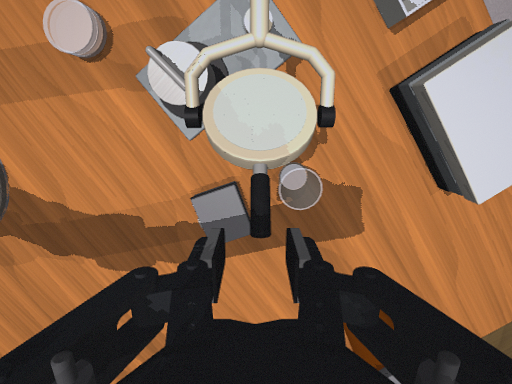

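The grip is at (260,205), as predicted, and centred between the fingers. The beaker and slide box lie far below it. Descend and close lightly.

Request:
servo_tool(
  commands=[
    [0,0,0,0,0,-18,0.6],
    [0,0,0,1,-1,-36,0.6],
    [0,0,0,1,-1,-54,0.6],
    [0,0,0,1,-1,-72,0.6],
    [0,0,0,1,-1,-87,0.6],
  ],
)

```text
clock: 17.08
tcp_pos: [0.5276, -0.2995, 0.2316]
orientation: [-2.767, -1.478, 0.004]
contact_force: [-0.2, 0.2, 0.1]
grip_width: 0.0342
gripper_force: 0.0
```

Request:
servo_tool(
  commands=[
    [0,0,0,0,0,0,0.65],
    [0,0,0,0,0,0,0.7],
    [0,0,0,0,0,0,0.7],
  ],
  force=20,
)

```text
clock: 17.33
tcp_pos: [0.5284, -0.3012, 0.234]
orientation: [-2.77, -1.477, 0.002]
contact_force: [0.7, 0.5, 0.1]
grip_width: 0.0261
gripper_force: 0.0
```

```bash
python3 - <<'E'
from h import *
turn(0,-124,[.527,-.302,.29])
o=r.get_obs(); Rm=R.from_rotvec(o["orientation"]).as_matrix(); im,P=cloud("wrist"); t=(P-o["tcp_pos"])@Rm+[0,0,.06]
I=im.max(-1)
k=(abs(t[...,1])<.012)&(t[...,0]>.0)&(t[...,0]<.07)&(abs(t[...,2])<.06); q=t[k]
for a in range(0,70,10):
    s=q[(q[:,0]>a/1000)&(q[:,0]<(a+10)/1000)]
    if len(s): print(a,len(s),(np.median(s,0)*1000).round(1),(s[:,1].min()*1000).round(1),(s[:,1].max()*1000).round(1))
E
```

```text
turn [-0.1 -0.1 -0.1] 0.2 shift [-1.4 -0.8 -4. ] j [ 0.4   0.33  0.02  1.67 -0.01  1.13 -0.17] t 17.3333
0 1330 [ 7.2  1.2 -2.2] -11.4 12.0
10 2546 [ 11.3   0.9 -54.5] -12.0 12.0
20 704 [24.9  0.9 17.6] -11.8 11.8
30 928 [35.3  0.4 20. ] -12.0 12.0
40 943 [44.9 -0.1 26.5] -11.9 12.0
50 871 [54.8 -0.1 34.2] -12.0 12.0
60 766 [64.6 -0.  41.9] -12.0 12.0
```

Request:
servo_tool(
  commands=[
    [0,0,0,-1,-1,-3,0.75],
    [0,0,0,-1,-1,-3,1],
    [0,0,0,-1,-1,-3,1],
    [0,0,0,-1,-1,-3,1],
    [0,0,0,-1,-1,-3,1],
  ],
  force=20,
)

```text
clock: 17.8
tcp_pos: [0.5269, -0.3033, 0.2303]
orientation: [-2.772, -1.475, 0.003]
contact_force: [-1.2, -0.8, 3.2]
grip_width: 0.0156
gripper_force: 19.6
```

```bash
python3 - <<'E'
from h import *
o=r.get_obs(); print(o["tcp_pos"].round(4),o["grip_width"],o["contact_force"].round(1))
c=np.array([.644,-.1295]); p=o["tcp_pos"][:2]; d=p-c; az=np.degrees(np.arctan2(d[1],d[0]))%360
print("radius",np.linalg.norm(d).round(4),"az",az.round(2))
end=184.5
for i in range(5,16,5):
    print(i)
prev=p
N=10
for call in range(2):
    a0=az+(end-az)*call*5/N; b=c+np.linalg.norm(d)*np.array([np.cos(np.radians(a0)),np.sin(np.radians(a0))])
    for i in range(1,6):
        a=az+(end-az)*(call*5+i)/N; q=c+np.linalg.norm(d)*np.array([np.cos(np.radians(a)),np.sin(np.radians(a))]); print((a-a0).round(1),((q-b)*1000).round(1))
E
```

```text
[ 0.5269 -0.3033  0.2303] 0.015579972556049187 [-1.2 -0.8  3.2]
radius 0.2095 az 236.03
5
10
15
-5.2 [-15.1  11.2]
-10.3 [-29.2  23.7]
-15.5 [-42.1  37.5]
-20.6 [-53.7  52.3]
-25.8 [-63.9  68.2]
-5.2 [-8.8 16.7]
-10.3 [-16.   34.1]
-15.5 [-21.6  52.1]
-20.6 [-25.6  70.5]
-25.8 [-27.9  89.2]
```

Request:
servo_tool(
  commands=[
    [0,0,-2.6,-7.7,5.4,0,1],
    [0,0,-5.2,-15.1,11.2,0,1],
    [0,0,-7.7,-22.3,17.3,0,1],
    [0,0,-10.3,-29.2,23.7,0,1],
    [0,0,-10.3,-29.2,23.7,0,1],
  ],
)

```text
clock: 18.22
tcp_pos: [0.4968, -0.2785, 0.2301]
orientation: [-2.892, -1.218, 0.003]
contact_force: [0.2, 0.1, 1.7]
grip_width: 0.0154
gripper_force: 20.1
```

```bash
cat >> h.py <<'E'
def arc(end,c=(.644,-.1295),rad=.2095,n=5):
    o=r.get_obs(); p=o["tcp_pos"][:2]; c=np.array(c); d=p-c; az=np.degrees(np.arctan2(d[1],d[0]))%360
    x=R.from_rotvec(o["orientation"]).as_matrix()[:,0]; tx=np.degrees(np.arctan2(-x[1],-x[0]))%360
    print("t",o["clock"],"rad",np.linalg.norm(d).round(4),"az",az.round(2),"tool az",tx.round(2),"z",o["tcp_pos"][2].round(4),"F",o["contact_force"].round(1),"M",o["moment"].round(2),"w",round(o["grip_width"],4),"j",o["joints"].round(2))
    for i in range(1,n+1):
        a=np.radians(az+(end-az)*i/n); print(((end-tx)*i/n).round(1),((c+rad*np.array([np.cos(a),np.sin(a)])-p)*1000).round(1))
E
python3 -c "
from h import *
arc(184.5,n=8)"
```

```text
t 18.2167 rad 0.2095 az 225.34 tool az 225.69 z 0.2301 F [0.2 0.1 1.7] M [-0.06 -0.09 -0.14] w 0.0154 j [ 0.37  0.27  0.04  1.77 -0.01  1.1  -0.36]
-5.1 [-12.7  13.7]
-10.3 [-24.1  28.4]
-15.4 [-34.2  44.2]
-20.6 [-42.8  60.7]
-25.7 [-49.9  78. ]
-30.9 [-55.4  95.8]
-36.0 [-59.3 114. ]
-41.2 [-61.6 132.6]
```

Forces are tiny, so the swing follows the arc. Continuing.

Request:
servo_tool(
  commands=[
    [0,0,-5.1,-12.7,13.7,0,1],
    [0,0,-10.3,-24.1,28.4,0,1],
    [0,0,-15.4,-34.2,44.2,0,1],
    [0,0,-20.6,-42.8,60.7,0,1],
    [0,0,-20.6,-42.8,60.7,0,1],
  ],
)

```text
clock: 18.63
tcp_pos: [0.4536, -0.2163, 0.2299]
orientation: [-3.062, -0.683, 0.004]
contact_force: [-1.4, -0.3, 0.1]
grip_width: 0.0156
gripper_force: 20.8
```

```bash
python3 -c "
from h import *
arc(184.5,n=5)"
```

```text
t 18.6333 rad 0.2093 az 204.51 tool az 205.14 z 0.2299 F [-1.4 -0.3  0.1] M [-0.19  0.   -0.25] w 0.0156 j [ 0.27  0.16  0.05  1.92 -0.01  1.07 -0.8 ]
-4.1 [-5.8 13.4]
-8.3 [-10.4  27.3]
-12.4 [-14.1  41.5]
-16.5 [-16.8  55.8]
-20.6 [-18.4  70.4]
```

Request:
servo_tool(
  commands=[
    [0,0,-4.1,-5.8,13.4,0,1],
    [0,0,-8.3,-10.4,27.3,0,1],
    [0,0,-12.4,-14.1,41.5,0,1],
    [0,0,-16.5,-16.8,55.8,0,1],
    [0,0,-20.6,-18.4,70.4,0,1],
  ],
)

```text
clock: 19.05
tcp_pos: [0.436, -0.1486, 0.23]
orientation: [-3.136, -0.124, 0.003]
contact_force: [-1.8, -0.8, 4.4]
grip_width: 0.0155
gripper_force: 20.4
```

Request:
servo_tool(
  commands=[
    [0,0,0,0,0,0,1],
    [0,0,0,0,0,0,1],
    [0,0,0,0,0,0,1],
  ],
)

```text
clock: 19.3
tcp_pos: [0.436, -0.1485, 0.2299]
orientation: [-3.135, -0.13, 0.004]
contact_force: [-4.8, 1.5, 6.6]
grip_width: 0.0152
gripper_force: 20.4
```

```bash
cat >> h.py <<'E'
def lens():
    from scipy.optimize import least_squares as L
    for n in("wrist","scene","side"):
        im,P=cloud(n); B=P.reshape(-1,3);C=im.reshape(-1,3).astype(int)
        m=B[(np.linalg.norm(B-[.505,-.14,.245],axis=1)<.056)&(B[:,2]>.18)&(C.min(-1)>90)]
        if len(m)<50: print(n,len(m)); continue
        for _ in range(4):
            a=np.linalg.lstsq(np.c_[m[:,:2],np.ones(len(m))],m[:,2],rcond=None)[0]; e=m[:,2]-np.c_[m[:,:2],np.ones(len(m))]@a; m=m[abs(e)<max(.004,1.5*np.std(e))] if _<3 else m
        u=np.array([-a[0],-a[1],1]);u/=np.linalg.norm(u); h=cv2.minEnclosingCircle((m[:,:2]*1000).astype(np.float32))
        print(n,len(m),"ctr",m.mean(0).round(4),"normal",u.round(3),"circ",np.round(h[0],1),round(h[1],1))
E
python3 -c "
from h import *
arc(184.5,n=1);lens()"
```

```text
t 19.3 rad 0.2089 az 185.21 tool az 184.73 z 0.2299 F [-4.8  1.5  6.6] M [0.24 0.82 0.17] w 0.0152 j [ 0.17  0.08  0.03  2.   -0.01  1.06 -1.29]
-0.2 [-0.8  2.5]
wrist 20820 ctr [ 0.5049 -0.1423  0.2502] normal [0.599 0.052 0.799] circ [ 510.3 -138.2] 54.1
scene 864 ctr [ 0.5101 -0.1404  0.2471] normal [0.594 0.058 0.803] circ [ 509.2 -141.8] 49.8
side 710 ctr [ 0.5051 -0.1393  0.2496] normal [0.595 0.053 0.802] circ [ 510.4 -139. ] 53.6
```

Request:
servo_tool(
  commands=[
    [0,0,0,-3.3,0.3,-4.5,1],
    [0,0,0,-6,0.5,-9.2,1],
    [0,0,0,-8.5,0.8,-13.9,1],
    [0,0,0,-11,1.1,-18.9,1],
    [0,0,0,-13,1.5,-24.1,1],
  ],
)

```text
clock: 19.87
tcp_pos: [0.4243, -0.1474, 0.2057]
orientation: [-3.136, -0.126, -0.002]
contact_force: [2.7, -1.7, 2.5]
grip_width: 0.0153
gripper_force: 19.4
```

```bash
python3 -c "
from h import *
arc(184.4,rad=.2207,n=1);lens()"
```

```text
t 19.8667 rad 0.2205 az 184.65 tool az 184.6 z 0.2057 F [ 2.7 -1.7  2.5] M [-0.21 -0.51 -0.02] w 0.0153 j [ 0.17  0.09  0.03  2.06 -0.01  1.   -1.29]
-0.2 [-0.3  0.9]
wrist 33195 ctr [ 0.5038 -0.1411  0.2489] normal [0.335 0.026 0.942] circ [ 507.6 -139.7] 55.4
scene 895 ctr [ 0.5094 -0.1395  0.2473] normal [0.319 0.027 0.947] circ [ 505.8 -139.8] 51.9
side 767 ctr [ 0.5052 -0.1364  0.2486] normal [0.328 0.028 0.944] circ [ 506.7 -141.2] 54.3
```

Request:
servo_tool(
  commands=[
    [0,0,0,-1.6,0.2,-5.3,1],
    [0,0,0,-3,0.3,-11,1],
    [0,0,0,-4,0.5,-16.5,1],
    [0,0,0,-4.7,0.6,-22.3,1],
    [0,0,0,-5,0.7,-27.9,1],
  ],
)

```text
clock: 20.43
tcp_pos: [0.4181, -0.1459, 0.1772]
orientation: [-3.135, -0.125, 0.002]
contact_force: [3.0, -1.6, 3.2]
grip_width: 0.0154
gripper_force: 19.6
```

Request:
servo_tool(
  commands=[
    [0,0,0,0,0,0,1],
    [0,0,0,0,0,0,1],
    [0,0,0,0,0,0,1],
  ],
)

```text
clock: 20.68
tcp_pos: [0.4179, -0.1457, 0.1774]
orientation: [-3.135, -0.125, 0.003]
contact_force: [3.4, -0.6, -0.9]
grip_width: 0.0156
gripper_force: 19.5
```

```bash
python3 -c "
from h import *
arc(184.4,rad=.225,n=1);lens()"
```

```text
t 20.6833 rad 0.2267 az 184.1 tool az 184.58 z 0.1774 F [ 3.4 -0.6 -0.9] M [-0.09 -0.73 -0.11] w 0.0156 j [ 0.17  0.11  0.02  2.1  -0.01  0.93 -1.29]
-0.2 [ 1.7 -1. ]
wrist 44912 ctr [ 0.4963 -0.1406  0.2484] normal [0.019 0.001 1.   ] circ [ 505. -140.] 56.0
scene 778 ctr [ 0.5082 -0.1383  0.2478] normal [0.021 0.004 1.   ] circ [ 504.4 -138.7] 52.5
side 721 ctr [ 0.5044 -0.1352  0.249 ] normal [0.033 0.003 0.999] circ [ 506.5 -140.6] 54.6
```

Request:
servo_tool(
  commands=[
    [0,0,0,0,0,-1,1],
    [0,0,0,0.5,0,-2.2,1],
    [0,0,0,0.5,0,-2.2,1],
    [0,0,0,0.5,0,-2.2,1],
  ],
)

```text
clock: 21.17
tcp_pos: [0.418, -0.1457, 0.1753]
orientation: [-3.135, -0.125, 0.004]
contact_force: [-1.6, 0.5, 1.5]
grip_width: 0.0152
gripper_force: 19.7
```

```bash
python3 -c "
from h import *
arc(184.4,rad=.225,n=1);lens()"
```

```text
t 21.1667 rad 0.2266 az 184.11 tool az 184.57 z 0.1753 F [-1.6  0.5  1.5] M [ 0.1  -0.02 -0.07] w 0.0152 j [ 0.17  0.12  0.02  2.1  -0.01  0.93 -1.29]
-0.2 [ 1.7 -1. ]
wrist 46067 ctr [ 0.4961 -0.1406  0.2482] normal [-0.004 -0.     1.   ] circ [ 502.3 -142.1] 53.2
scene 759 ctr [ 0.5081 -0.1386  0.2477] normal [ 0.003 -0.003  1.   ] circ [ 505.4 -140.5] 52.1
side 712 ctr [ 0.5039 -0.1351  0.2491] normal [0.005 0.004 1.   ] circ [ 503.7 -140.7] 54.1
```

Level and centred. Release, open gradually, and lift clear.

Request:
servo_tool(
  commands=[
    [0,0,0,0,0,0,0.8],
    [0,0,0,0,0,0,0.7],
    [0,0,0,0,0,0,0.6],
    [0,0,0,0,0,0,0.5],
    [0,0,0,0,0,0,0.5],
  ],
)

```text
clock: 21.73
tcp_pos: [0.4187, -0.1459, 0.1755]
orientation: [-3.135, -0.125, 0.002]
contact_force: [0.5, 1.1, 0.2]
grip_width: 0.0428
gripper_force: 0.0
```

Request:
servo_tool(
  commands=[
    [0,0,0,0,0,5,0.5],
    [0,0,0,0,0,15,0.5],
    [0,0,0,0,0,30,0.5],
    [0,0,0,0,0,50,0.5],
    [0,0,0,0,0,75,0.5],
  ],
)

```text
clock: 22.15
tcp_pos: [0.418, -0.1458, 0.2514]
orientation: [-3.135, -0.125, 0.004]
contact_force: [0.5, -0.4, -1.1]
grip_width: 0.0427
gripper_force: 0.0
```

Request:
servo_tool(
  commands=[
    [0,0,0,0,0,15,0.5],
    [0,0,0,0,0,30,0.5],
    [0,0,0,0,0,30,0.5],
    [0,0,0,0,0,30,0.5],
  ],
)

```text
clock: 22.48
tcp_pos: [0.4193, -0.1461, 0.2817]
orientation: [-3.136, -0.125, -0.002]
contact_force: [0.2, 0.6, -0.3]
grip_width: 0.0425
gripper_force: 0.0
```

```bash
python3 - <<'E'
from h import *
from scipy.optimize import least_squares as L
o=r.get_obs();print(o["clock"],o["tcp_pos"].round(3),o["contact_force"].round(1))
lens()
for n in("wrist","scene","side"):
    im,P=cloud(n); B=P.reshape(-1,3); d=np.hypot(B[:,0]-.506,B[:,1]+.14)
    A=B[(d<.06)&(B[:,2]>.03)&(B[:,2]<.088)]
    if len(A)>50: print(n,len(A),L(lambda p:np.hypot(A[:,0]-p[0]-p[2]*(A[:,2]-.015),A[:,1]-p[1]-p[3]*(A[:,2]-.015))-.04,[.505,-.14,0,0],loss="soft_l1",f_scale=.002).x.round(4))
    I=im.max(-1).reshape(-1); g=B[(I<60)&(abs(B[:,2]-.245)<.02)&(abs(B[:,0]-.42)<.025)&(abs(B[:,1]+.146)<.02)]
    if len(g)>5: print("grip",n,len(g),g.mean(0).round(4),np.percentile(g,[5,95],axis=0).round(3).tolist())
E
```

```text
22.4833 [ 0.419 -0.146  0.282] [ 0.2  0.6 -0.3]
wrist 15454 ctr [ 0.506  -0.1398  0.2481] normal [0.001 0.001 1.   ] circ [ 501.9 -140.7] 52.8
scene 766 ctr [ 0.5082 -0.1388  0.2479] normal [-0.001 -0.001  1.   ] circ [ 503.8 -139.8] 53.8
side 704 ctr [ 0.504  -0.1354  0.2492] normal [0.005 0.003 1.   ] circ [ 504.  -140.9] 53.8
grip wrist 1029 [ 0.4206 -0.1457  0.2453] [[0.398, -0.152, 0.242], [0.442, -0.139, 0.247]]
scene 244 [ 0.5072 -0.1395  0.0061  0.0084]
grip scene 51 [ 0.4223 -0.1449  0.246 ] [[0.402, -0.151, 0.242], [0.443, -0.139, 0.249]]
side 134 [ 0.5028 -0.1365  0.0139 -0.0515]
grip side 88 [ 0.4199 -0.1398  0.2444] [[0.399, -0.146, 0.238], [0.44, -0.136, 0.249]]
```

```bash
python3 -c "
from h import *
print(r.hand_in())"
```

```text
the job is handed in; nothing more can be done
None
```

The job is handed in at about 22.5 s of the 64 s: the canister stands upright about 1.5 mm from the stage centre, and the lens is level and within about 2 mm of centred over it. The first grasp closed empty because the fingertips end about 40 mm short of the reported TCP. I saw no contact with the other objects, but I did not re-measure them at the end.

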